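# Make the lathe ready: lock the tool rest, rack the scrapers, power on

## Robot

A 6-joint arm with a two-finger parallel gripper is mounted at the origin on the work surface. World frame = base frame: x ahead of the robot, y to its left, z up, the work surface at z = 0. Lengths are in m, angles in rad, forces in N, time in s.
With the tool pointing down it reaches from about 0.25 to 0.775 m from the base axis. Payload 8.9 kg.
Tool frame: the origin (TCP) lies at the very end of the fingers, on their centre line; the grasp point (between the pads) lies 19 mm behind it; z points along the fingers, y is the line along which they close (so a half turn about z gives the same grasp; the last joint's range is limited). The gripper opens to 85 mm and grips with 20 to 120 N. Pads are 22 mm wide; open, the fingers measure 114 mm over their backs; the gripper's body (76 mm by 85 mm) begins 54 mm behind the grasp point. The pads swing forward as they close: fully open they stand 13 mm farther back than shut.
Start: joints at [-1.374, 0.291, -0.153, 1.127, 0, 1.431], TCP at [0.173, -0.496, 0.231] pointing down, gripper open.
Joint ranges: [-2.52, 2.52], [-0.91, 1.74], [-1.3, 1.37], [-1.96, 2.02], [-1.52, 1.47], [-3.14, 3.14]. Speed limits (rad/s): [2.22, 2.22, 2.79, 3.14, 3.14, 3.14].

## Interface

Orientations are given as [roll, pitch, yaw] about the fixed x, y, z axes, in that order (R = Rz(yaw) Ry(pitch) Rx(roll)).
In Python, from bench import env, eoat, kin, monitor, eyes, job gives the robot as it stands. The module is installed in compiled form; this text tells all that it offers. Calls block until the motion is done:
- env.move_ptp(position, orientation): joint-space move of the TCP to a pose.
- env.move_straight(position, attitude=None, rate=0.15, max_force=None): straight line of the TCP; attitude=None keeps the orientation; rate is the mean speed in m/s. With max_force (N) it stops when the force on the tool has changed by that much, and returns True; else False.
- env.movej(angles): joint-space move.
- eoat.open_jaws() and eoat.close(newtons=None): open the fingers fully, or close them until they stop; newtons is the grip in N (None keeps the last).
- env.pause(seconds).
- kin.inverse_kinematics(position, orientation): joint angles nearest the present ones, or None.
- monitor.get_state(): the state.
- eyes.grab_frame(name): name is "side" or "top" or "wrist"; returns a dict with "frame" (384x512x3 uint8, red, green, blue), "depth" (384x512 float32, m along the optical axis (not along the pixel's ray), 0 where there is no reading), "camera_matrix" (3x3 intrinsics, pixels), "R" (3x3) and "t" (3): a world point X has camera coordinates R X + t. Camera axes: x right, y down, z forward; pixel columns grow to the right and rows downward; lengths in m; the calibration is good to about 2 mm. A picture is of the moment at which its call begins.
A pose or a line that the arm cannot do raises env.PlanningError and nothing moves.
- job.job_done(): hands the job in; it is judged then, once.
The state is a dict: "clock": time; "joints": joint angles; "dq": joint speeds; "effort": joint torques, N m; "tcp_pos": TCP position; "tcp_rot": TCP orientation; "contact_force": force on the tool from outside, world axes, zero at the start; "wrist_torque": the same for the moment, N m; "finger_gap": finger opening in m; "gripper_force": force on a finger pad.
Only numpy, scipy, OpenCV 4.12 (cv2) and the standard library are available. Lean on these libraries where they do the work, as an engineer would, in place of code of your own. Each camera call takes 0.05 s, during which the arm holds its last target. There are 200 camera calls.

## Task

Make the wood lathe ready for turning. Tighten the tool rest's hold-down nut clockwise until it stops, using the wrench and not the fingers (the ribs allow only short strokes, so lift and reseat it), lay the wrench flat back in its tray, and slide every loose scraper blade first into a slot of the rack until its ferrule meets the rack. Only when all that is done push the power lever right over to on, and leave the other things on the bench where they are.

Things in the scene. Friction and masses are not known exactly. Their poses are not given: they have to be found in the camera images.
- rest_nut (a joint): the tool rest's hold-down nut; value = its turn in rad, clockwise seen from above counts up; 0 = fully tight (hard stop), about -4.0 to -3.0 at the start. It stays where it is left; turning takes about 0.2 N m. A red mark on top of the hexagon (on its +x side) turns with it; at the stop it points 15 degrees clockwise of the rest's x
- nut_hex (a point): the brass hexagon of that nut, 32 mm across flats, 18 mm tall, on a 54 mm steel flange that turns with it; a stud end 20 mm across shows 4 mm above it. Origin: centre of the hexagon's underside (26 mm above the bench), z up. Two flats are parallel to its x axis: the wrench fits with its own x axis along this one or any multiple of 60 degrees from it
- rest: green cast tool rest, fixed to the bench. Origin: on the nut's axis at bench level; x away from the robot, z up. Foot x -50 to +105, y +-66, 22 mm thick. Two ribs 65 mm tall, inner faces at y = +-58 mm, x -45 to +105 mm: the wrench handle must stick out to -x and can swing about 45 degrees either way. Post and boss (46 mm) at x = 80; T bar 160 mm along y there, 129 to 151 mm up
- wrench: open-ended wrench, 191 mm, 0.32 kg, balanced at x = +30 mm: blue grip 100 mm long, 22 wide, 18 tall (x -55 to +45 mm); steel shank 18 wide, 10 thick; forked steel head 62 wide, 12 thick (3 to 15 mm above the underside). Origin: underside, near the middle of the grip; x along the wrench to the open end of the jaws (+135 mm), z up
- wrench_jaw (a point): centre of the jaw opening, for the nut's axis: 120 mm from the wrench's origin along x, 9 mm above its underside. Opening 34.5 mm wide, open to +x, its bottom 20 mm behind this point. Seated on the nut's flange it is 32 mm above the bench; the jaws clear the hexagon when it is above 52 mm. The wrench rocks about 9 degrees before it bites the nut
- tray: dark wooden tray, the wrench's place, 260 x 135 mm outside, 22 mm tall, walls and floor 5 mm, fixed to the bench. Origin: centre of its underside, x along its length
- rack: slotted wooden scraper rack, 110 mm deep, 186 wide, 72 tall, fixed. Origin: foot of the middle of its mouth face; x into the slots (away from the robot), z up. Three channels 64 mm apart, 38 wide, 102 deep, floor 45 mm above the bench; a bar 14 mm thick lies across them 13 mm above their floor, from the mouth to 50 mm in, then they are open above. Home: the ferrule meets the bar
- power (a joint): the lathe's power lever, rad: 0 = off (leans 0.5 rad to the front, towards the robot), 1.0 = on (leans 0.5 rad away). Stays where it is left; light (about 1 N at the knob)
- power_tip (a point): centre of the lever's red ball knob, 26 mm across, 80 mm from the hinge (hinge 62 mm above the bench) on a rod 10 mm thick; moves about 77 mm in the box's x from off to on
- switchbox: grey switch box of the lever, 90 x 85 x 40 mm, fixed to the bench, with a black lever housing 70 x 50 x 25 mm on top. Origin: centre of its underside, under the hinge; x is the direction in which the lever is pushed to switch on
- slot0 (a point): rack slot, number 0 from the right (-y): middle of its mouth, on the channel floor; x into the slot
- slot1 (a point): rack slot, number 1 from the right (-y): middle of its mouth, on the channel floor; x into the slot
- slot2 (a point): rack slot, number 2 from the right (-y): middle of its mouth, on the channel floor; x into the slot
- scraper0: flat scraper, 190 mm: steel blade 95 x 30 x 6 mm (last 10 mm 20 mm wide), dark wooden handle 95 mm long, 24 wide, 20 tall, brass ferrule 26 mm wide at its front, red ring at its butt; 0.13 kg, balanced near the ferrule. Blade and handle share one flat underside. Origin: underside at the ferrule face; x along the blade (handle x -95 to 0, blade 0 to +95 mm), z up. May be absent
- scraper1: flat scraper, 190 mm: steel blade 95 x 30 x 6 mm (last 10 mm 20 mm wide), dark wooden handle 95 mm long, 24 wide, 20 tall, brass ferrule 26 mm wide at its front, yellow ring at its butt; 0.13 kg, balanced near the ferrule. Blade and handle share one flat underside. Origin: underside at the ferrule face; x along the blade (handle x -95 to 0, blade 0 to +95 mm), z up. May be absent
- scraper2: flat scraper, 190 mm: steel blade 95 x 30 x 6 mm (last 10 mm 20 mm wide), dark wooden handle 95 mm long, 24 wide, 20 tall, brass ferrule 26 mm wide at its front, green ring at its butt; 0.13 kg, balanced near the ferrule. Blade and handle share one flat underside. Origin: underside at the ferrule face; x along the blade (handle x -95 to 0, blade 0 to +95 mm), z up. May be absent
- doll_a: bystander: standing kokeshi doll with red band, 119 mm tall, 48 mm across; origin at the centre of its underside
- doll_b: bystander: standing kokeshi doll with blue band, 119 mm tall, 48 mm across; origin at the centre of its underside
- sanding_block: bystander: cork sanding block 45 x 75 x 22 mm; origin at the centre of its underside
- spool: bystander: turned wooden spool, 48 mm across, 42 mm tall; origin at the centre of its underside
- wax_tin: bystander: red wax tin, 60 mm across, 30 mm tall; origin at the centre of its underside
- jar: bystander: amber jar with green lid, 64 mm across, 85 mm tall; origin at the centre of its underside
- glue: bystander: white glue bottle with orange cap, 160 mm tall; origin at the centre of its underside
There are look-alikes about, which are no part of the job. Leave any pink look-alike of the scraper0 alone.

How it is judged:
By the outcome, as a careful person would: the job done as asked, in the order asked, and still so for the second after the job is handed in, with the robot touching nothing.
Of scraper0, scraper1, scraper2 only 2 to 3 are there at a start; the rules pass over those that are not, and their reading is None.
At some moment in a run one of scraper0, scraper1, scraper2 may be knocked a few centimetres aside while the robot is not near it.
Once in a run the grip may slacken for a moment while it holds something.
It also fails if it takes over 210 s, if anything falls off the work surface, if the arm or the gripper's body presses on something with over 40 N, if the wrist force passes 120 N, or if a joint passes its speed limit or range.

## Working session

There is one attempt and no reset: what is moved stays moved. The work goes in short steps, each a Python script; the robot and the scene stay as the last script left them, time stands still between calls to the robot, and variables do not carry over. Pictures are saved under pics/ and viewed, at most 14 in all, crops included, and the job is handed in when it is done.

```bash
ls; mkdir -p pics; python3 - <<'E'
from bench import env,eoat,kin,monitor,eyes,job
import cv2,numpy as np
for n in ["top","side"]:
    f=eyes.grab_frame(n); np.savez(f"{n}0.npz",**f)
    cv2.imwrite(f"pics/{n}0.png",cv2.resize(f["frame"][:,:,::-1],(800,600),interpolation=cv2.INTER_CUBIC))
    R=np.array(f["R"]);print(n,-R.T@f["t"],R,f["camera_matrix"])
s=monitor.get_state();print(s)
E
```

```text
pics
top [0.28633395 0.04258103 1.82048131] [[-0.00316575 -0.99993801  0.01067526]
 [-0.99212789  0.00180423 -0.12521578]
 [ 0.12518876 -0.01098762 -0.9920721 ]] [[464.98525644   0.         260.49028509]
 [  0.         464.98525644 195.67927543]
 [  0.           0.           1.        ]]
side [0.30962247 1.21712238 0.80270447] [[-9.85480389e-01 -1.69787833e-01 -7.03272719e-04]
 [-8.39127659e-02  4.90637884e-01 -8.67313735e-01]
 [ 1.47604372e-01 -8.54661663e-01 -4.97761379e-01]] [[401.63858188   0.         257.98997713]
 [  0.         401.63858188 191.67715678]
 [  0.           0.           1.        ]]
{'clock': 0.1, 'joints': array([-1.37430185e+00,  2.91236063e-01, -1.54047090e-01,  1.12670312e+00,
        4.71016300e-05,  1.43148563e+00]), 'dq': array([ 1.42040562e-04, -1.47092034e-03,  2.28950266e-03, -1.07635805e-03,
       -8.55763282e-05,  1.73887264e-04]), 'effort': array([ 1.88576952e-03, -5.37977099e+01,  3.31919217e+01,  9.32078023e-03,
       -1.54674080e-04,  1.28324155e-05]), 'tcp_pos': array([ 0.1729386 , -0.49528379,  0.23078484]), 'tcp_rot': array([-3.14042078e+00, -2.11881259e-04,  3.35805022e-01]), 'contact_force': array([ 0.05408213,  0.64743126, -0.11937824]), 'wrist_torque': array([-0.04550716, -0.03317472, -0.03902314]), 'gripper_force': 0.0, 'finger_gap': 0.08506624445871946}
```

View pics/top0.png

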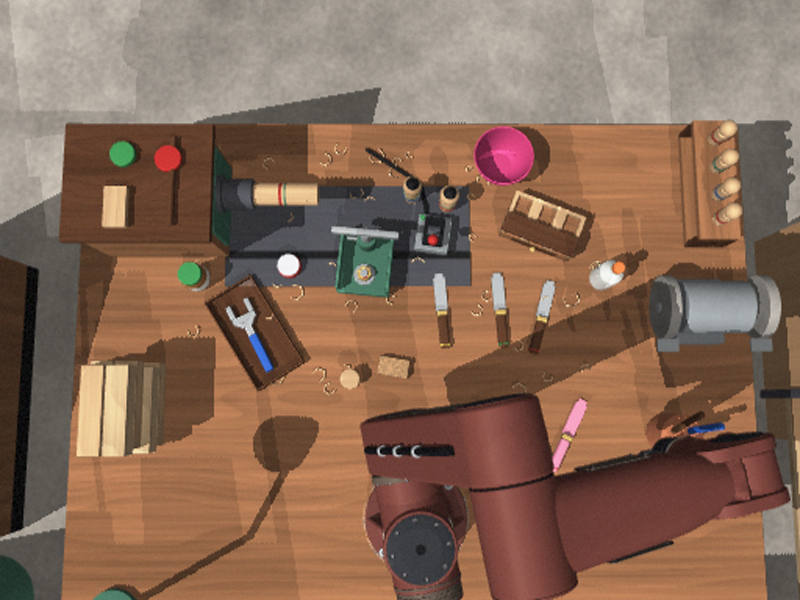

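View pics/side0.png

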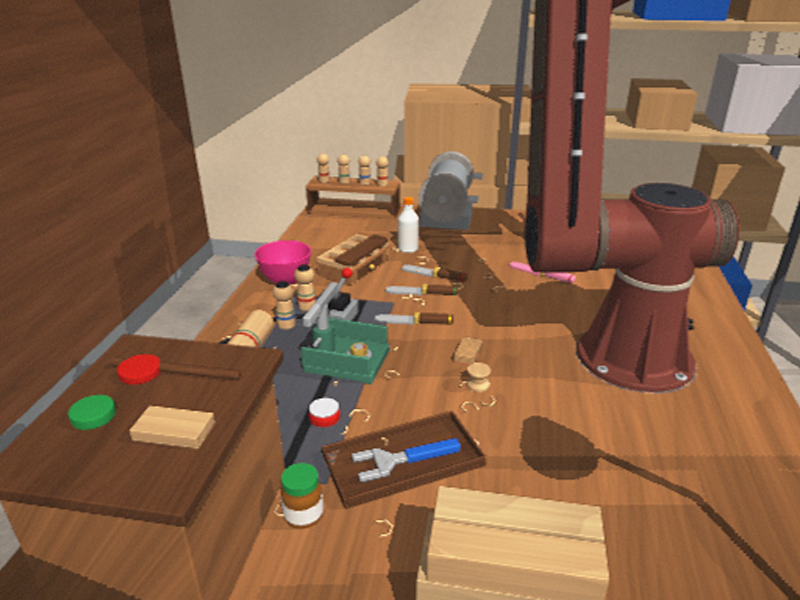

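The top view (800x600) shows:
- Wrench: in the tray (250,335), blue grip at (260,352).
- Rest: nut at (364,272).
- Switchbox: knob at (433,240), with dolls behind it at (412,187) and (448,195).
- Rack: (545,222).
- Dark-handled scrapers: (442,310), (500,310) and (542,315).

Look-alikes are the pink scraper at (570,435), the blue item at (705,428) and the dolls on the shelf at (725,165). I'm choosing the three dark-handled scrapers and the blue-grip wrench in the tray, and will check them with the wrist camera.

```bash
cat > h.py <<'E'
from bench import env,eoat,kin,monitor,eyes,job
import cv2,numpy as np
def cloud(f):
    K=f["camera_matrix"];d=f["depth"];v,u=np.indices(d.shape)
    c=np.stack([(u-K[0,2])/K[0,0]*d,(v-K[1,2])/K[1,1]*d,d],-1)
    return (c-f["t"])@np.array(f["R"])      # world, HxWx3
def st(): return monitor.get_state()
E
python3 - <<'E'
from h import *
f=dict(np.load("top0.npz"));P=cloud(f)
for n,(u,v) in dict(grip=(262,352),jawroot=(250,322),tray1=(228,282),tray2=(285,375),nut=(364,272),knob=(433,240),boxc=(433,215),scA=(442,310),scAt=(440,275),scAb=(446,345),scB=(500,310),scBt=(497,275),scBb=(504,345),scC=(542,315),scCt=(549,283),scCb=(536,350),rackL=(502,230),rackR=(577,258),rackfarR=(592,215),rackfarL=(520,190),spool=(349,378),block=(395,366),tin=(288,265),glue=(610,272),table=(350,330),doll1=(412,187),doll2=(448,195),bed=(300,240)).items():
    print(n,P[int(v/1.5625),int(u/1.5625)].round(3))
try:
    env.move_ptp([0.42,-0.12,0.40],[np.pi,0,0])
except env.PlanningError as e: print(e)
print(st()["tcp_pos"],st()["joints"])
f=eyes.grab_frame("wrist");R=f["R"];print(-R.T@f["t"],R,f["camera_matrix"])
np.savez("w0.npz",**f);cv2.imwrite("pics/w0.png",f["frame"][:,:,::-1])
E
```

```text
grip [0.4   0.384 0.019]
jawroot [0.473 0.412 0.024]
tray1 [0.579 0.478 0.002]
tray2 [ 0.343  0.33  -0.007]
nut [0.593 0.132 0.055]
knob [ 0.659 -0.038  0.131]
boxc [ 0.751 -0.044  0.008]
scA [ 0.506 -0.062  0.005]
scAt [ 0.594 -0.059  0.007]
scAb [ 0.418 -0.072  0.026]
scB [ 0.504 -0.21   0.02 ]
scBt [ 0.595 -0.207 -0.003]
scBb [ 0.418 -0.215  0.025]
scC [ 0.494 -0.315  0.002]
scCt [ 0.573 -0.335  0.01 ]
scCb [ 0.402 -0.296  0.026]
rackL [ 0.698 -0.212  0.06 ]
rackR [ 0.639 -0.411 -0.   ]
rackfarR [ 0.752 -0.45   0.002]
rackfarL [ 0.821 -0.268 -0.004]
spool [0.337 0.166 0.037]
block [0.364 0.056 0.026]
tin [0.618 0.321 0.029]
glue [ 0.581 -0.457  0.124]
table [ 0.456  0.166 -0.003]
doll1 [0.793 0.013 0.117]
doll2 [ 0.772 -0.073  0.121]
bed [0.687 0.294 0.003]
[ 0.41990659 -0.1205451   0.39963155] [-4.47068005e-01  8.39016246e-02  2.52998464e-02  1.51269805e+00
 -1.92104202e-04  2.69508411e+00]
[ 0.48711929 -0.12028353  0.54222297] [[-5.30729997e-04 -9.99999859e-01  1.95417787e-05]
 [-9.63825883e-01  5.16739894e-04  2.66532175e-01]
 [-2.66532147e-01  1.22621748e-04 -9.63826021e-01]] [[286.05395044   0.         256.97059195]
 [  0.         286.05395044 189.53968463]
 [  0.           0.           1.        ]]
```

View pics/w0.png

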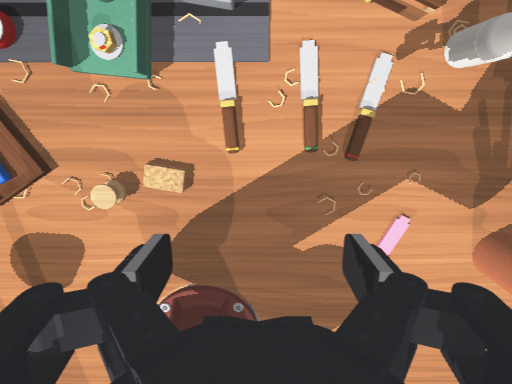

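The wrist view shows the three scrapers by butt ring: yellow (234,150), green (310,150) and red (352,156). The pink look-alike is at (395,235). Next I'll look closely at the tray and nut.

```bash
cat >> h.py <<'E'
def ortho(f,cx,cy,z,w=400,h=600,s=0.0006):
    """rectified view of plane z; row down = -x, col right = -y, centred at cx,cy"""
    K=f["camera_matrix"];R=np.array(f["R"]);t=np.array(f["t"])
    # plane (col,row)->world
    A=np.array([[0,-s,cx+s*h/2],[-s,0,cy+s*w/2],[0,0,1.]])
    H=K@np.column_stack([R[:,0],R[:,1],R[:,2]*z+t])@A
    return cv2.warpPerspective(f["frame"],H,(w,h),flags=cv2.INTER_LINEAR|cv2.WARP_INVERSE_MAP)[:,:,::-1].copy()
def o2w(c,r,cx,cy,w=400,h=600,s=0.0006): return np.array([cx+s*(h/2-r),cy+s*(w/2-c)])
def look(x,y,z=0.25,yaw=np.pi,name="w"):
    env.move_ptp([x,y,z],[np.pi,0,yaw]); env.pause(0.3)
    f=eyes.grab_frame("wrist");np.savez(name+".npz",**f);return f
E
python3 - <<'E'
from h import *
f=look(0.56,0.13,0.25,name="wn");a=ortho(f,0.60,0.135,0.044,s=0.0004)
g=look(0.42,0.39,0.27,name="wt");b=ortho(g,0.45,0.40,0.023)
cv2.imwrite("pics/m1.png",np.hstack([b,a]))
print(st()["clock"],st()["joints"])
E
```

```text
5.95 [ 6.19665546e-01  3.67446587e-01  5.82549798e-02  1.26168988e+00
 -5.09646467e-05  6.20689670e-01]
```

View pics/m1.png

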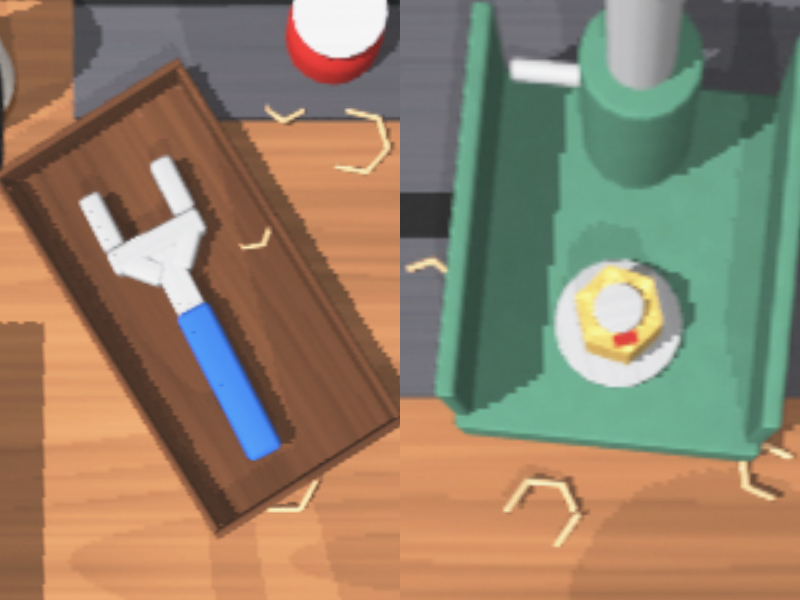

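The left view shows the wrench in the tray, with the grip from (190,315) to (262,450). The right view shows the nut's hexagon at about (619,315) with its red mark at (625,338), towards the robot. The ribs run along the sides. Next I'll fit the numbers.

```bash
python3 - <<'E'
from h import *
f=dict(np.load("wn.npz"));g=dict(np.load("wt.npz"))
# wrench grip
b=ortho(g,0.45,0.40,0.023);hsv=cv2.cvtColor(b,cv2.COLOR_BGR2HSV)
m=cv2.inRange(hsv,(100,120,80),(125,255,255))
ctr=max(cv2.findContours(m,0,2)[0],key=cv2.contourArea);r=cv2.minAreaRect(ctr)
bx=np.array([o2w(*p,.45,.40) for p in cv2.boxPoints(r)]);print("grip",o2w(*r[0],.45,.40),np.array(r[1])*.6)
e=max([bx[1]-bx[0],bx[2]-bx[1]],key=np.linalg.norm);print("yaw",np.degrees(np.arctan2(e[1],e[0])))
P=cloud(g)
# tray corners seen in ortho at rim z=.022
for c in [(180,62),(2,178),(218,535),(400,420)]: print("tray",o2w(*c,.45,.40))
# nut: stud at .048, flange at .026, hexagon top at .044
def wp(z,s=.0003,n=400): return ortho(f,0.595,0.13,z,w=n,h=n,s=s)
for z in(.048,.044,.026):
    o=wp(z);hsv=cv2.cvtColor(o,cv2.COLOR_BGR2HSV)
    if z==.044:
        m=cv2.inRange(hsv,(15,90,90),(40,255,255))
        red=cv2.inRange(hsv,(0,150,120),(8,255,255))
        M=cv2.moments(red);print("red",o2w(M['m10']/M['m00'],M['m01']/M['m00'],.595,.13,400,400,.0003),M['m00']/255)
        c=max(cv2.findContours(m,0,2)[0],key=cv2.contourArea);(x,y),rr=cv2.minEnclosingCircle(c);print("hex",o2w(x,y,.595,.13,400,400,.0003),rr*.3)
    else:
        m=cv2.inRange(hsv,(0,0,130),(180,45,255))
        k=[c for c in cv2.findContours(m,0,2)[0] if cv2.contourArea(c)>800]
        for c in k:
            (x,y),rr=cv2.minEnclosingCircle(c);print(z,o2w(x,y,.595,.13,400,400,.0003),rr*.3,cv2.contourArea(c)*.09)
    if z==.044: a=o
    if z==.026: d=o
cv2.imwrite("pics/m2.png",np.hstack([a,d]))
R=f["R"];print(-R.T@f["t"])
E
```

```text
grip [0.4011451  0.38268134] [98.41331177 22.15245209]
yaw -152.70042
tray [0.5928 0.412 ]
tray [0.5232 0.5188]
tray [0.309  0.3892]
tray [0.378 0.28 ]
0.048 [0.59588568 0.12778897] 9.999813079833984 288.22499999999997
0.048 [0.58974233 0.12774813] 25.716151428222656 917.55
red [0.58466976 0.12495195] 410.0
hex [0.59425 0.1279 ] 19.73914031982422
0.026 [0.60238429 0.12750143] 10.641604614257812 326.43
0.026 [0.59580449 0.12763535] 27.333675384521484 1042.3799999999999
[0.4930481  0.13017945 0.39274423]
```

View pics/m2.png

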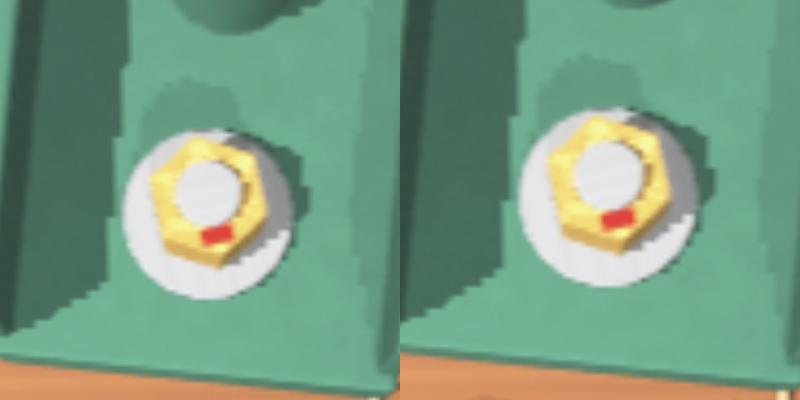

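```bash
cat >> h.py <<'E'
pi=np.pi
def down(yaw): return [pi,0,(yaw+pi+pi)%(2*pi)-pi]   # tool x = -(heading yaw)
E
python3 - <<'E'
from h import *
psi=np.radians(27.3);ax=np.array([np.cos(psi),np.sin(psi)]);lat=np.array([-ax[1],ax[0]])
p=np.array([.4011,.3827])+.015*ax-.004*lat
A=down(psi)
env.move_ptp([*p,.10],A)
print(env.move_straight([*p,.011],A,rate=.08,max_force=8),st()["tcp_pos"],st()["contact_force"])
eoat.close(100);print(st()["finger_gap"],st()["gripper_force"],st()["contact_force"])
env.move_straight([*p,.13],A,rate=.08);env.pause(.3)
s=st();print(s["finger_gap"],s["tcp_pos"],s["tcp_rot"],s["contact_force"],s["wrist_torque"],s["clock"])
f=eyes.grab_frame("wrist");np.savez("wg.npz",**f)
t=eyes.grab_frame("side");
a=cv2.resize(f["frame"][:,:,::-1],(512,384));b=t["frame"][180:372,150:406,::-1]
cv2.imwrite("pics/g1.png",np.hstack([a,cv2.resize(b,(288,216))][0:1]+[cv2.copyMakeBorder(cv2.resize(b,(288,216)),0,168,0,0,0)]))
E
```

```text
False [0.41659953 0.38627351 0.01149955] [0.59530289 0.46740436 0.19671132]
0.019316227836083787 98.68670225143433 [-1.72573621 -0.4679845   7.95435622]
0.0191033400277875 [0.41619119 0.38597877 0.12983581] [-3.14157526e+00 -2.72263186e-04 -2.66510056e+00] [-0.46924153 -0.13523561 -4.15313723] [-0.0123072   0.0759594   0.02148099] 10.5
```

View pics/g1.png

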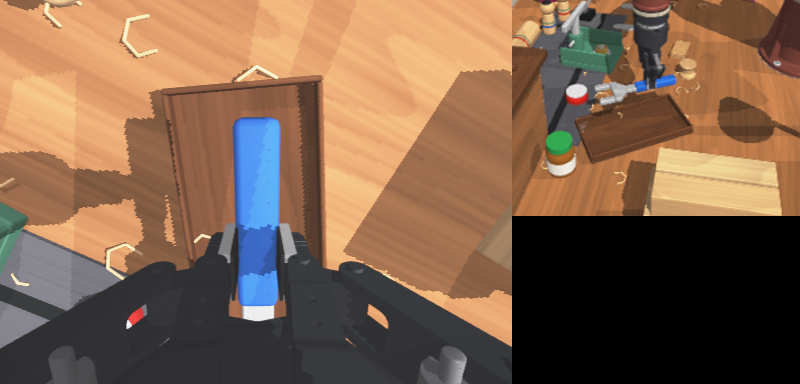

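The wrench is gripped and level: the side view shows it clear of the tray, and the wrist view shows the butt at (257,120). Now I'll work out its offset in the grip, then seat it on the nut.

```bash
cat > fitg.py <<'E'
from h import *
def gripfit(f,s):
    z=s["tcp_pos"][2]+.0115;c=s["tcp_pos"][:2]
    o=ortho(f,*c,z,400,400,.0005);hsv=cv2.cvtColor(o,cv2.COLOR_BGR2HSV)
    m=cv2.inRange(hsv,(98,120,60),(125,255,255))
    ct=max(cv2.findContours(m,0,2)[0],key=cv2.contourArea);r=cv2.minAreaRect(ct)
    bx=np.array([o2w(*p,*c,400,400,.0005) for p in cv2.boxPoints(r)])
    e=max([bx[1]-bx[0],bx[2]-bx[1]],key=np.linalg.norm);e/=np.linalg.norm(e)
    psi=s["tcp_rot"][2]-pi;h=np.array([np.cos(psi),np.sin(psi)])
    if e@h<0:e=-e
    q=o2w(*r[0],*c,400,400,.0005)-c
    # wrench frame: grip centre x=-5
    return dict(along=(q@h)*1e3,lat=float(np.cross(h,q))*1e3,dyaw=float(np.degrees(np.arcsin(np.cross(h,e)))),size=np.array(r[1])*.5)
E
python3 -W ignore - <<'E'
from fitg import *
print(gripfit(dict(np.load("wg.npz")),st()))
E
```

```text
{'along': np.float64(-15.574408453411056), 'lat': 0.10525490124759992, 'dyaw': 0.691912881067631, 'size': array([97.48899841, 21.64981651])}
```

```bash
cat >> h.py <<'E'
N=np.array([.5958,.1277]);L=.1095
def wp(psi,z,dl=0,da=0):
    h=np.array([np.cos(psi),np.sin(psi)]);l=np.array([-h[1],h[0]])
    p=N-(L-da)*h+dl*l
    return [*p,z],down(psi)
def line():
    s=st();return [round(float(v),4) for v in (*s["tcp_pos"],(s["tcp_rot"][2]-pi+pi)%(2*pi)-pi,*s["contact_force"],s["wrist_torque"][2],s["finger_gap"],s["clock"])]
E
python3 - <<'E'
from h import *
psi=np.radians(14)
env.move_ptp(*wp(psi,.10)); print(line())
hit=env.move_straight(*wp(psi,.029),rate=.05,max_force=8)
print(hit,line())
f=eyes.grab_frame("wrist")["frame"];t=eyes.grab_frame("side")["frame"][170:270,170:303,::-1]
cv2.imwrite("pics/s1.png",cv2.resize(t,(532,400),interpolation=cv2.INTER_CUBIC))
E
```

```text
[0.4897, 0.1021, 0.1002, 0.2453, 0.429, 0.2093, -2.577, -0.0197, 0.0191, 11.7333]
False [0.4897, 0.1012, 0.0293, 0.2443, -1.2868, -1.1326, -1.5618, 0.0181, 0.019, 13.3]
```

View pics/s1.png

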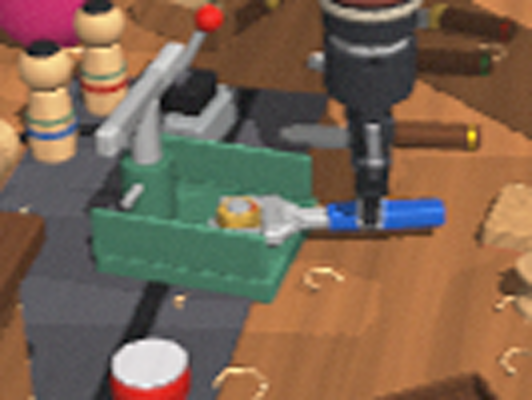

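```bash
cat >> h.py <<'E'
def stroke(a,b,z=.030,step=8,mf=20,rate=.08):
    n=int(np.ceil(abs(b-a)/step))
    for d in np.linspace(a,b,n+1)[1:]:
        hit=env.move_straight(*wp(np.radians(d),z),rate=rate,max_force=mf)
        s=st();F=s["contact_force"];psi=np.radians(d)
        print(round(float(d),1),hit,"Ft",round(float(F@[-np.sin(psi),np.cos(psi),0]),1),F.round(1),round(float(s["wrist_torque"][2]),2),round(float(s["finger_gap"]),4),round(s["clock"],1))
        if hit: return True
    return False
E
python3 - <<'E'
from h import *
stroke(14,-41)
print(line())
f=eyes.grab_frame("side");t=f["frame"][170:270,170:303,::-1]
cv2.imwrite("pics/s2.png",cv2.resize(t,(532,400),interpolation=cv2.INTER_CUBIC))
E
```

```text
6.1 False Ft -2.9 [-0.  -3.  -3.7] -0.26 0.0191 13.7
-1.7 False Ft -2.9 [ 0.9 -2.9 -4.2] -0.34 0.019 14.1
-9.6 False Ft -3.5 [ 1.8 -3.8 -3.9] -0.3 0.019 14.4
-17.4 False Ft -2.5 [ 1.  -3.  -2.9] -0.26 0.0193 14.8
-25.3 False Ft -1.9 [ 0.3 -2.2 -2.9] -0.22 0.019 15.1
-33.1 False Ft -1.2 [-1.  -0.8 -2.5] -0.14 0.019 15.4
-41.0 False Ft -1.3 [-1.8 -0.2 -3.3] -0.1 0.0192 15.8
[0.5125, 0.1992, 0.0298, -0.7105, -1.7503, -0.2044, -3.345, -0.0979, 0.0192, 15.7917]
```

View pics/s2.png

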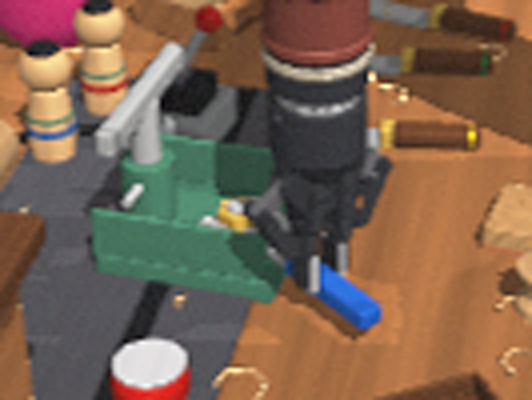

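```bash
cat >> h.py <<'E'
def reseat(cur,back,new):
    env.move_straight(*wp(np.radians(cur+back),.030),rate=.08)
    env.move_straight(*wp(np.radians(cur+back),.062),rate=.1)
    mid=(cur+back+new)/2
    for d in (mid,new): env.move_straight(*wp(np.radians(d),.062),rate=.15)
    hit=env.move_straight(*wp(np.radians(new),.029),rate=.05,max_force=8)
    print("seat",new,hit,line()); return (not hit) and st()["tcp_pos"][2]<.0315
E
python3 - <<'E'
from h import *
if reseat(-41,6,28): stroke(28,-41)
E
```

```text
seat 28 False [0.4992, 0.0763, 0.029, 0.4886, 0.7409, 0.411, -4.0988, 0.0141, 0.019, 18.8083]
20.3 False Ft -1.3 [-0.8 -1.7 -4.2] -0.07 0.0192 19.1
12.7 False Ft -1.0 [ 1.1 -0.8 -4. ] 0.01 0.0188 19.5
5.0 False Ft 0.8 [ 0.3  0.9 -3.4] 0.07 0.019 19.8
-2.7 False Ft 1.3 [ 0.   1.3 -3.5] 0.07 0.0191 20.1
-10.3 False Ft 1.3 [ 0.8  1.2 -3.4] 0.14 0.0191 20.5
-18.0 False Ft 1.7 [ 0.5  1.6 -4.7] 0.16 0.0192 20.8
-25.7 False Ft 2.8 [ 1.8  2.2 -3.5] 0.23 0.0191 21.1
-33.3 False Ft 2.8 [ 1.6  2.3 -3.6] 0.34 0.0191 21.5
-41.0 False Ft 3.2 [ 1.8  2.6 -4.2] 0.3 0.0193 21.8
```

```bash
cat >> h.py <<'E'
def checknut(name,lift_from=None):
    if lift_from is not None:
        env.move_straight(*wp(np.radians(lift_from+6),.030),rate=.08)
        env.move_straight(*wp(np.radians(lift_from+6),.10),rate=.12)
    env.move_ptp([.45,.10,.20],down(pi/2));env.pause(.3)
    f=eyes.grab_frame("wrist");np.savez(name+".npz",**f)
    o=ortho(f,*N,.044,400,400,.0002);hsv=cv2.cvtColor(o,cv2.COLOR_BGR2HSV)
    red=cv2.inRange(hsv,(0,150,100),(9,255,255))|cv2.inRange(hsv,(174,150,100),(180,255,255))
    M=cv2.moments(red)
    d=o2w(M['m10']/max(M['m00'],1),M['m01']/max(M['m00'],1),*N,400,400,.0002)-N
    print("mark yaw",np.degrees(np.arctan2(d[1],d[0])),d*1e3,M['m00']/255)
    cv2.imwrite(f"pics/{name}.png",o)
E
python3 - <<'E'
from h import *
checknut("n1",-41); print(line())
E
```

```text
mark yaw 89.08519536653917 [ 0.20111732 12.5952514 ] 716.0
[0.45, 0.1, 0.1999, 1.5707, -0.1499, 0.0833, -3.2659, 0.0133, 0.0192, 25.2]
```

View pics/n1.png

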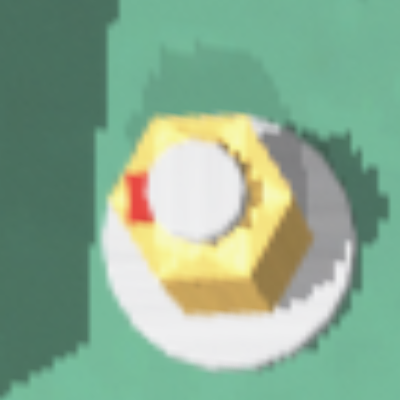

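The mark is now at 89°, so the nut has turned 105° as planned and 109° remain.

```bash
python3 - <<'E'
from h import *
env.move_ptp(*wp(np.radians(29),.10))
hit=env.move_straight(*wp(np.radians(29),.029),rate=.06,max_force=8);print(hit,line())
if not hit:
    stroke(29,-41)
    if reseat(-41,6,28):
        stroke(28,-16)
        print(stroke(-16,-44,step=3,mf=12,rate=.03))
        print(line())
E
```

```text
False [0.5004, 0.0746, 0.0293, 0.5061, -0.2356, -1.4999, -3.7594, -0.0351, 0.0191, 27.4833]
21.2 False Ft -0.4 [-1.  -0.8 -3.6] -0.01 0.019 27.8
13.4 False Ft -0.1 [ 1.4  0.2 -4.2] 0.05 0.0193 28.1
5.7 False Ft 0.8 [ 1.3  0.9 -2.8] 0.04 0.0189 28.5
-2.1 False Ft 0.5 [ 1.1  0.5 -3. ] 0.1 0.0193 28.8
-9.9 False Ft 1.6 [ 2.   1.3 -3.8] 0.16 0.0188 29.1
-17.7 False Ft 1.9 [ 1.   1.6 -2.7] 0.26 0.0191 29.5
-25.4 False Ft 2.2 [ 1.6  1.7 -3.4] 0.21 0.0191 29.8
-33.2 False Ft 4.4 [ 2.4  3.7 -3.7] 0.37 0.0194 30.1
-41.0 False Ft 3.3 [ 1.8  2.8 -4. ] 0.35 0.0192 30.5
seat 28 False [0.4993, 0.0763, 0.0291, 0.4886, -0.8743, 0.4355, -3.2953, 0.0048, 0.0192, 33.45]
20.7 False Ft -0.7 [-0.7 -1.1 -4. ] -0.04 0.0191 33.8
13.3 False Ft 1.0 [ 0.8  1.2 -4.4] 0.03 0.0187 34.1
6.0 False Ft 1.1 [ 0.6  1.1 -3.4] 0.07 0.0195 34.4
-1.3 False Ft 1.5 [ 1.3  1.5 -3.6] 0.11 0.019 34.8
-8.7 False Ft 1.1 [ 0.4  1.  -3.5] 0.19 0.0186 35.1
-16.0 False Ft 1.6 [ 1.2  1.4 -3.7] 0.2 0.0191 35.4
-18.8 False Ft 1.3 [ 0.9  1.1 -3.4] 0.23 0.019 35.7
-21.6 False Ft 1.4 [ 2.1  0.6 -3.2] 0.3 0.0193 36.0
-24.4 False Ft 2.2 [ 1.5  1.7 -4.1] 0.28 0.019 36.4
-27.2 False Ft 1.8 [ 1.9  1.  -3.9] 0.25 0.0189 36.7
-30.0 False Ft 2.9 [ 2.3  2.  -4. ] 0.26 0.0188 37.0
-32.8 False Ft 1.6 [ 1.3  1.  -3.7] 0.24 0.019 37.4
-35.6 False Ft 0.4 [ 1.  -0.2 -2.8] 0.34 0.019 37.7
-38.4 False Ft -0.5 [-1.2  0.4 -3.4] 0.47 0.0191 38.0
-41.2 False Ft 0.1 [ 1.3 -0.9 -3.1] 0.43 0.019 38.3
-44.0 False Ft -0.7 [ 0.5 -1.4 -3.2] 0.36 0.0189 38.6
False
[0.5171, 0.2036, 0.03, -0.7667, 0.4961, -1.3943, -3.2415, 0.362, 0.0189, 38.65]
```

```bash
python3 -W ignore - <<'E'
from fitg import *
checknut("n2",-44); print(line())
f=dict(np.load("n2.npz"));print(gripfit(f,st()))
a=cv2.imread("pics/n2.png");b=cv2.resize(f["frame"][:,:,::-1],(400,300));cv2.imwrite("pics/n2b.png",np.hstack([a[:300],b]))
E
```

```text
mark yaw -20.237099607586003 [12.45657143 -4.59228571] 700.0
[0.45, 0.1, 0.1999, 1.5708, 0.8542, 0.8996, -4.215, 0.0188, 0.0184, 42.0917]
{'along': np.float64(-21.90910028492557), 'lat': 2.3713717967796484, 'dyaw': -0.7048140154362662, 'size': array([80.05563354, 24.5351696 ])}
```

View pics/n2b.png

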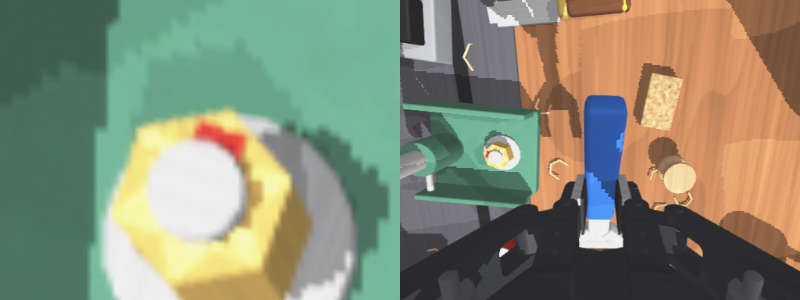

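The mark points at -20.2°, which is the rest's x (-5.2°) minus 15°. The nut stopped there while the wrench ran on, so it's fully tight. Next I'll put the wrench back.

```bash
python3 - <<'E'
from h import *
eoat.close(100)
psi=np.radians(31.6);A=down(psi);p=[.4257,.3845]
env.move_ptp([.43,.30,.20],A)
env.move_ptp([*p,.09],A)
print(env.move_straight([*p,.0115],A,rate=.05,max_force=5),line())
eoat.open_jaws();env.pause(.2)
env.move_straight([*p,.12],A,rate=.12);print(line())
f=look(.42,.385,.27,name="wt2");o=ortho(f,.45,.40,.023)
# overview of the scrapers and rack
env.move_ptp([.52,-.22,.40],[pi,0,0]);env.pause(.3)
g=eyes.grab_frame("wrist");np.savez("ws.npz",**g);print(line())
cv2.imwrite("pics/m3.png",np.hstack([cv2.resize(o,(288,432)),cv2.copyMakeBorder(g["frame"][:,:,::-1],0,48,0,0,0)]))
E
```

```text
True [0.425, 0.3841, 0.0607, 0.5515, -0.2442, 1.1138, 0.1615, -0.0055, 0.0182, 44.9667]
[0.4255, 0.3843, 0.1196, 0.5515, 0.7831, -0.1104, -0.3995, 0.0227, 0.0856, 46.4583]
[0.5201, -0.2198, 0.4, -3.141, -0.4063, -0.4192, 0.4347, 0.0618, 0.0851, 50.05]
```

View pics/m3.png

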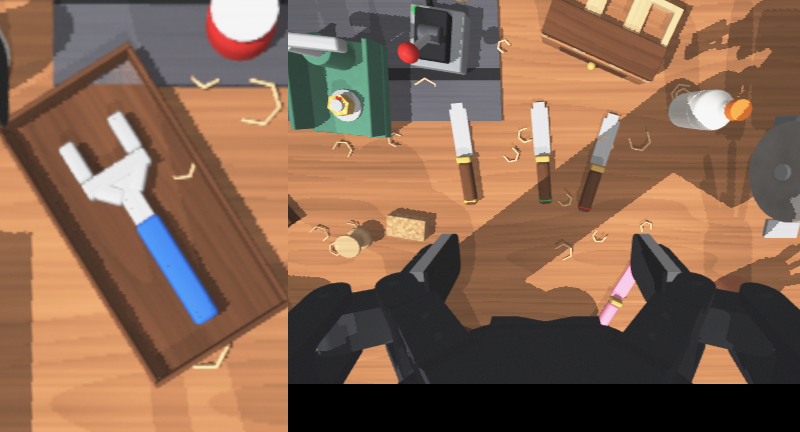

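The left view shows the wrench flat inside the tray. The right view shows the three scrapers unmoved and the rack at (615,35). Now for the rack up close.

```bash
python3 - <<'E'
from h import *
f=look(.60,-.28,.33,name="wr")
print(line())
o=ortho(f,.70,-.31,.072,400,400,.0007)
o2=ortho(f,.50,-.19,.01,400,400,.0009)
cv2.imwrite("pics/m4.png",np.hstack([o,o2]))
P=cloud(f);K=f["camera_matrix"]
z=P[...,2];m=(abs(z-.072)<.006)&(P[...,0]>.6)&(P[...,0]<.9)&(abs(P[...,1]+.32)<.16)
q=P[m][:,:2];r=cv2.minAreaRect(q.astype(np.float32));print(m.sum(),r,cv2.boxPoints(r))
E
```

```text
[0.6, -0.28, 0.33, -0.0001, 0.7435, -0.1795, 0.344, 0.0275, 0.0855, 53.0667]
4171 ((0.7195937633514404, -0.29372963309288025), (0.3726124167442322, 0.14792963862419128), 37.04215621948242) [[ 0.5263289  -0.34692279]
 [ 0.61544216 -0.4649991 ]
 [ 0.9128586  -0.24053648]
 [ 0.82374537 -0.12246016]]
```

View pics/m4.png

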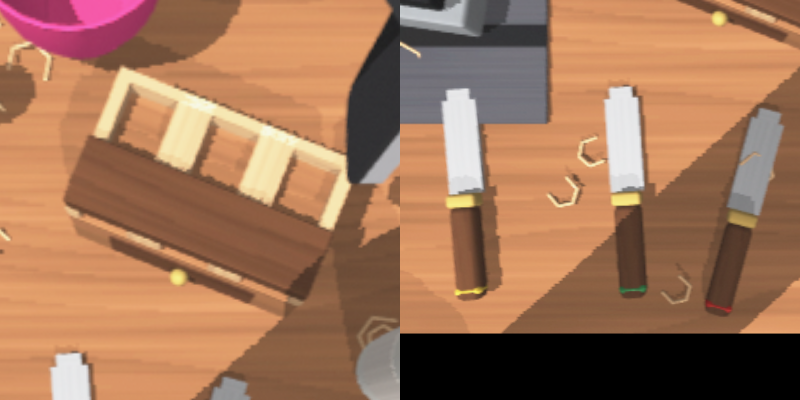

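The left view shows the rack from above: bar front edge from (66,203) to (307,300), light walls behind it, and a small yellow bead at (178,277). The right view shows the scrapers' blades and butt rings. Next I'll fit poses numerically, with a second closer look at the rack.

```bash
cat > fit.py <<'E'
from h import *
from scipy.optimize import minimize
from scipy.ndimage import map_coordinates
def project(f,X):
    c=X@np.array(f["R"]).T+f["t"];p=c@f["camera_matrix"].T;return p[:,0]/p[:,2],p[:,1]/p[:,2]
_x,_y=[a.ravel() for a in np.meshgrid(np.arange(-12,124,1.5)/1e3,np.arange(-106,107,1.5)/1e3,indexing="ij")]
_in=(_x>0)&(_x<.11)&(abs(_y)<.093)
_ch=np.any([abs(_y-k)<.019 for k in(-.064,0,.064)],0)
_wall=_in&(_x>.05)&(~_ch|(_x>.102)); _rest=_x>.0   # skip the front face region
def fitrack(f,x0=(.6615,-.30,np.radians(-21.5))):
    g=f["frame"].astype(float);b=cv2.GaussianBlur(g[...,2]+.5*g[...,1],(0,0),.8) # light wood is bright in blue too
    wall=_wall;oth=_rest&~_wall
    def cost(p):
        c,s=np.cos(p[2]),np.sin(p[2])
        X=np.stack([p[0]+c*_x-s*_y,p[1]+s*_x+c*_y,np.full_like(_x,.072)],1);u,v=project(f,X)
        val=map_coordinates(b,[v,u],order=1,mode="nearest");return -(val[wall].mean()-val[oth].mean())
    best=min((minimize(cost,np.array(x0)+[dx,dy,da],method="Nelder-Mead",options=dict(initial_simplex=np.array(x0)+[dx,dy,da]+np.array([[0,0,0],[.006,0,0],[0,.006,0],[0,0,.04]]),xatol=1e-5,fatol=1e-4)) for dx in(-.004,.004) for dy in(-.004,.004) for da in(0,)),key=lambda r:r.fun)
    return best.x,best.fun
def fitscraper(f,xy,win=.16,s=.0005,rad=.03):
    """xy: rough blade centre -> origin (ferrule face) xy, yaw"""
    n=int(win/s);o=ortho(f,*xy,.006,n,n,s);hsv=cv2.cvtColor(o,cv2.COLOR_BGR2HSV)
    m=cv2.inRange(hsv,(0,0,120),(180,60,255))
    m=cv2.morphologyEx(m,cv2.MORPH_OPEN,np.ones((9,9),np.uint8))
    cs=[c for c in cv2.findContours(m,0,2)[0] if cv2.contourArea(c)*s*s>1.5e-3]
    out=[]
    for c in cs:
        r=cv2.minAreaRect(c);bx=np.array([o2w(*p,*xy,n,n,s) for p in cv2.boxPoints(r)])
        e=max([bx[1]-bx[0],bx[2]-bx[1]],key=np.linalg.norm);L=np.linalg.norm(e);e=e/L
        if e[0]<0:e=-e
        q=o2w(*r[0],*xy,n,n,s);out.append((q,np.degrees(np.arctan2(e[1],e[0])),sorted(np.array(r[1])*s*1e3),q-e*.0475))
    return out
E
python3 - <<'E'
from fit import *
f=dict(np.load("wr.npz"));print(fitrack(f))
yaw=np.radians(-21.5)
env.move_ptp([.60,-.29,.22],down(yaw));env.pause(.3)
g=eyes.grab_frame("wrist");np.savez("wr2.npz",**g);r=fitrack(g);print(r,line())
for n,xy in dict(yel=(.545,-.06),grn=(.545,-.207),red=(.54,-.325)).items():
    for ff in (dict(np.load("ws.npz")),f):
        for k in fitscraper(ff,xy): print(n,np.round(k[0],4),round(k[1],1),np.round(k[2],1),np.round(k[3],4))
p=r[0]
o=ortho(g,.68,-.30,.072,400,400,.0006)
for x,y in [(0,-.093),(0,.093),(.11,.093),(.11,-.093),(.05,-.019),(.05,.019),(.102,.019),(.102,-.019),(0,0)]:
    w=p[:2]+np.array([np.cos(p[2])*x-np.sin(p[2])*y,np.sin(p[2])*x+np.cos(p[2])*y])
    cv2.circle(o,(int(200-(w[1]+.30)/.0006),int(200-(w[0]-.68)/.0006)),2,(255,0,0),-1)
cv2.imwrite("pics/m5.png",np.hstack([o,cv2.resize(g["frame"][:,:,::-1],(400,300))[:,:][:300] if 0 else cv2.copyMakeBorder(cv2.resize(g["frame"][:,:,::-1],(400,300)),0,100,0,0,0)]))
E
```

```text
(array([ 0.6588247 , -0.29593141, -0.38734869]), np.float64(-112.71385840112296))
(array([ 0.65601878, -0.29726679, -0.37285884]), np.float64(-107.65272581189882)) [0.6006, -0.2902, 0.2212, -0.3745, -0.685, 0.0438, -0.2097, -0.004, 0.086, 53.9333]
yel [ 0.5653 -0.0592] -90.0 [119.5 158.5] [ 0.5653 -0.0117]
yel [ 0.5652 -0.0592] -90.0 [119.5 158.5] [ 0.5652 -0.0118]
grn [ 0.5554 -0.2106] 4.1 [31.5 95.8] [ 0.5081 -0.214 ]
grn [ 0.5554 -0.2107] 3.9 [31.8 95.3] [ 0.508 -0.214]
red [ 0.5359 -0.3311] -15.0 [31.7 96.3] [ 0.49   -0.3188]
red [ 0.5358 -0.3311] -15.2 [31.2 95.5] [ 0.4899 -0.3187]
```

View pics/m5.png

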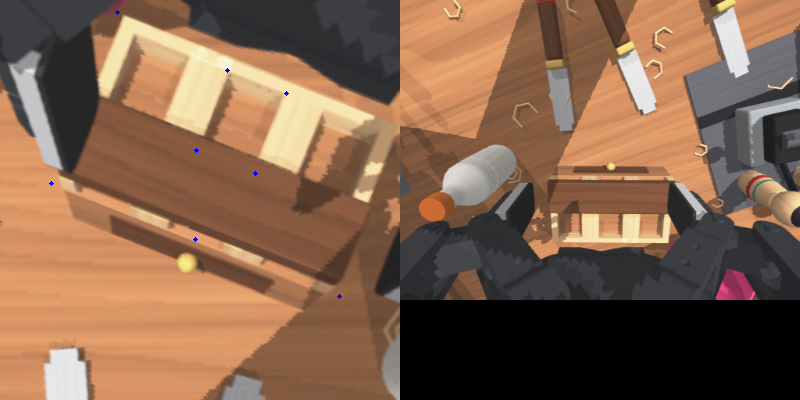

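```bash
cat >> fit.py <<'E'
def fitrack2(f,x0=(.6630,-.301,np.radians(-21.5))):
    g=f["frame"];hsv=cv2.cvtColor(g,cv2.COLOR_RGB2HSV)
    grip=cv2.dilate(((hsv[...,1]<50)|(hsv[...,2]<45)).astype(np.uint8),np.ones((5,5)))
    h=hsv[...,0];b=np.where((h>17)&(h<32)&(hsv[...,2]>90),1.,0.)      # pale yellowish wood
    b=cv2.GaussianBlur(b,(0,0),.7)
    x,y=[a.ravel() for a in np.meshgrid(np.arange(20,80,1.)/1e3,np.arange(-100,101,1.)/1e3,indexing="ij")]
    ch=np.any([abs(y-k)<.019 for k in(-.064,0,.064)],0)
    wall=(x>.05)&~ch&(abs(y)<.093)
    X0=np.stack([x,y],1)
    def cost(p):
        c,s=np.cos(p[2]),np.sin(p[2])
        X=np.column_stack([p[0]+c*x-s*y,p[1]+s*x+c*y,np.full_like(x,.072)]);u,v=project(f,X)
        val=map_coordinates(b,[v,u],order=1,mode="nearest");ok=map_coordinates(grip,[v,u],order=0,mode="constant",cval=1)==0
        return -(val[wall&ok].mean()-val[~wall&ok].mean())
    rs=[minimize(cost,x0,method="Nelder-Mead",options=dict(initial_simplex=np.array(x0)+np.array([[a,c,0],[a+.005,c,0],[a,c+.005,0],[a,c,.03]]),xatol=1e-5,fatol=1e-5)) for a in(-.004,0,.004) for c in(-.004,0,.004)]
    r=min(rs,key=lambda r:r.fun);return r.x,r.fun
E
python3 - <<'E'
from fit import *
for n in("wr","wr2"):
    f=dict(np.load(n+".npz"));print(n,fitrack2(f))
    hsv=cv2.cvtColor(cv2.cvtColor(ortho(f,.68,-.30,.072,400,400,.0006),cv2.COLOR_BGR2RGB),cv2.COLOR_RGB2HSV)
    for c,r in[(185,115),(235,115),(230,180),(320,150),(300,165)]:print(hsv[r,c],end=" ")
env.move_ptp([.52,-.24,.30],down(np.radians(-21.5)));env.pause(.3)
g=eyes.grab_frame("wrist");np.savez("wr3.npz",**g);print("wr3",fitrack2(g))
E
```

```text
wr (array([ 0.66816392, -0.30185954, -0.36915541]), np.float64(-0.8219602012549292))
[ 20  85 243] [ 12 136 203] [ 11 137 128] [ 12 136 208] [ 18  92 232] wr2 (array([ 0.66629224, -0.29928867, -0.39693717]), np.float64(-0.7573610462645969))
[ 22  73 246] [ 12 135 215] [ 11 138 126] [ 12 138 214] [ 16 100 209] wr3 (array([ 0.66675071, -0.29928488, -0.38059199]), np.float64(-0.7897981312216239))
```

```bash
cat >> fit.py <<'E'
RK=np.array([.6671,-.3001]);RY=np.radians(-21.9);GX=-.030
def slotp(k,along,dl=0):
    h=np.array([np.cos(RY),np.sin(RY)]);l=np.array([-h[1],h[0]]);return RK+h*along+l*((k-1)*.064+dl)
def find(xy,vmin=120,name="wf"):
    f=look(xy[0]-.09,xy[1],.30,yaw=pi,name=name)
    n=320;s=.0005;o=ortho(f,*xy,.006,n,n,s);hsv=cv2.cvtColor(o,cv2.COLOR_BGR2HSV)
    m=cv2.morphologyEx(cv2.inRange(hsv,(0,0,vmin),(180,60,255)),cv2.MORPH_OPEN,np.ones((9,9),np.uint8))
    out=[]
    for c in cv2.findContours(m,0,2)[0]:
        r=cv2.minAreaRect(c)
        if abs(max(r[1])*s-.095)>.008 or abs(min(r[1])*s-.031)>.005: continue
        bx=np.array([o2w(*p,*xy,n,n,s) for p in cv2.boxPoints(r)])
        e=max([bx[1]-bx[0],bx[2]-bx[1]],key=np.linalg.norm);e/=np.linalg.norm(e)
        if e[0]<0:e=-e
        out.append((o2w(*r[0],*xy,n,n,s)-.0475*e,np.arctan2(e[1],e[0])))
    print("found",[(q.round(4),round(np.degrees(a),1)) for q,a in out]);return out
def pick(o,a):
    h=np.array([np.cos(a),np.sin(a)]);p=o+GX*h
    env.move_ptp([*p,.08],down(a))
    print("dn",env.move_straight([*p,.007],rate=.08,max_force=8),line())
    eoat.close(80);print("gap",st()["finger_gap"])
    env.move_straight([*p,.09],rate=.08);env.pause(.2);print("up",line())
def carry(k):
    env.move_ptp([*slotp(k,GX-.115),.10],down(RY))
    env.move_straight([*slotp(k,GX-.115),.055],rate=.08);env.pause(.2);print("at mouth",line())
def insert(k,dl=0,to=.006,z=.055,mf=6):
    hit=env.move_straight([*slotp(k,GX+to,dl),z],rate=.04,max_force=mf)
    h=np.array([np.cos(RY),np.sin(RY)]);a=(st()["tcp_pos"][:2]-RK)@h-GX
    print("hit",hit,"along",round(a*1e3,1),line());return hit,a
E
python3 - <<'E'
from fit import *
r=find((.536,-.331))
if len(r)==1:
    pick(*r[0])
    if st()["finger_gap"]>.015:
        carry(0)
        f=eyes.grab_frame("wrist");np.savez("wi.npz",**f)
        insert(0)
E
```

```text
found [(array([ 0.4906, -0.319 ]), np.float32(-15.5))]
dn False [0.462, -0.3113, 0.0075, -0.2709, 0.7399, -0.2794, -0.0076, 0.0504, 0.0852, 57.7667]
gap 0.021844787905847027
up [0.4614, -0.3108, 0.0896, -0.271, 0.5467, 0.0766, -1.7955, 0.028, 0.0215, 59.7583]
at mouth [0.5091, -0.3057, 0.0556, -0.3822, 0.5651, -0.5043, -1.3366, -0.0226, 0.0216, 60.9833]
hit True along -0.6 [0.6149, -0.3479, 0.054, -0.3823, -0.4703, 0.5098, -0.3585, -0.0324, 0.0219, 63.6]
```

```bash
cat >> fit.py <<'E'
def release(k):
    insert(k,to=.010,mf=9,z=st()["tcp_pos"][2])
    p=st()["tcp_pos"]
    env.move_straight([p[0],p[1],.052],rate=.03,max_force=4);print("low",line())
    p=st()["tcp_pos"]
    eoat.open_jaws();env.pause(.2)
    env.move_straight([p[0],p[1],.16],rate=.12);print("rel",line())
E
python3 - <<'E'
from fit import *
release(0)
r=find((.555,-.2107))
if len(r)==1:
    pick(*r[0])
    if st()["finger_gap"]>.015: carry(1);insert(1)
f=eyes.grab_frame("side");np.savez("sd.npz",**f)
E
```

```text
hit True along -0.5 [0.6151, -0.3478, 0.0526, -0.3825, -0.1073, 0.9091, 0.2223, -0.0283, 0.0215, 63.8083]
low [0.6151, -0.3478, 0.0525, -0.3824, -1.7687, 1.4971, 4.2992, 0.003, 0.0217, 64.0583]
rel [0.6147, -0.3476, 0.1591, -0.3824, 0.6874, -0.174, -0.177, -0.0496, 0.0853, 65.9417]
found [(array([ 0.5093, -0.2138]), np.float32(3.9))]
dn False [0.4797, -0.2161, 0.0074, 0.0672, 0.4672, -0.2002, -0.1378, 0.0069, 0.0855, 69.2167]
gap 0.0217854030939454
up [0.4791, -0.2157, 0.0896, 0.0672, 0.7663, 0.8389, -1.3397, -0.0303, 0.0218, 71.2083]
at mouth [0.5329, -0.2462, 0.0556, -0.3822, -0.7989, 0.2483, -1.2163, 0.001, 0.0217, 72.6333]
hit True along -0.0 [0.6393, -0.2888, 0.054, -0.3823, 0.2248, -0.2142, -1.796, 0.0169, 0.0216, 75.2167]
```

```bash
python3 - <<'E'
from fit import *
release(1)
r=find((.545,-.062),vmin=150)
if len(r)==1:
    pick(*r[0])
    if st()["finger_gap"]>.015: carry(2);insert(2)
E
```

```text
hit True along 0.2 [0.6395, -0.2888, 0.0525, -0.3824, -2.3112, 1.6699, 3.4988, -0.0376, 0.0219, 75.475]
low [0.6396, -0.2888, 0.0525, -0.3823, -2.3221, 0.9037, 4.4433, -0.0421, 0.0217, 75.725]
rel [0.6392, -0.2885, 0.1591, -0.3823, -0.3209, -1.0656, 0.1158, 0.0204, 0.0853, 77.6083]
found [(array([ 0.508 , -0.0678]), np.float32(5.2))]
dn False [0.4785, -0.0707, 0.0074, 0.0914, 1.1337, 0.789, -0.3845, 0.0061, 0.0853, 81.15]
gap 0.02171415404502209
up [0.4778, -0.0705, 0.0896, 0.0915, 0.5698, -1.6441, -1.8386, 0.0139, 0.0216, 83.1583]
at mouth [0.5568, -0.1868, 0.0556, -0.3823, 0.8343, -0.7678, -2.301, -0.067, 0.0216, 84.6917]
hit True along 0.4 [0.6635, -0.2296, 0.054, -0.3822, 0.7536, -0.5119, -3.1982, -0.0046, 0.0219, 87.3]
```

```bash
python3 - <<'E'
from fit import *
release(2)
f=look(.58,-.25,.36,name="wz");a=ortho(f,.62,-.29,.06,400,400,.0007)
g=look(.58,-.03,.30,name="wb");b=ortho(g,.70,-.04,.04,400,400,.0005)
for z in (.1322,):
    o=ortho(g,.66,-.04,z,400,400,.0003);hsv=cv2.cvtColor(o,cv2.COLOR_BGR2HSV)
    m=cv2.inRange(hsv,(0,150,70),(9,255,255))|cv2.inRange(hsv,(172,150,70),(180,255,255))
    c=max(cv2.findContours(m,0,2)[0],key=cv2.contourArea);(x,y),r=cv2.minEnclosingCircle(c)
    print("knob",o2w(x,y,.66,-.04,400,400,.0003),r*.3)
cv2.imwrite("pics/m6.png",np.hstack([a,b]))
E
```

```text
hit True along 0.6 [0.6637, -0.2297, 0.0525, -0.3822, -1.6519, 0.9036, 4.7439, 0.0371, 0.0217, 87.5083]
low [0.6638, -0.2297, 0.0525, -0.3822, -2.7292, 0.8239, 4.4063, 0.011, 0.0218, 87.7583]
rel [0.6633, -0.2295, 0.1591, -0.3822, 0.1163, 1.7151, -0.2044, -0.0521, 0.0853, 89.6417]
knob [ 0.66102419 -0.03985   ] 14.155796813964843
```

View pics/m6.png

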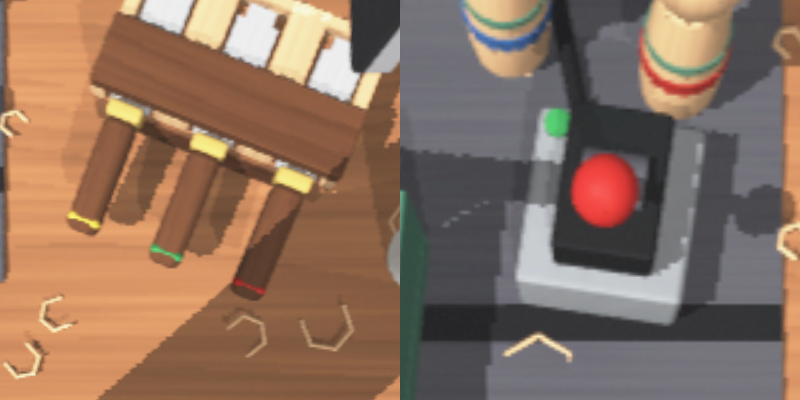

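The left view shows all three scrapers in their slots with ferrules against the bar: yellow (85,220), green (165,255), red (250,290). The right view shows the lever knob at (605,190), with the box turned about -9°. Everything else is done, so I'll switch the power on.

```bash
python3 - <<'E'
from fit import *
k=np.array([.661,-.0399]);a=np.radians(-9);h=np.array([np.cos(a),np.sin(a)])
P=lambda d,z=.122:[*(k+d*h),z]
eoat.close(20)
env.move_ptp(P(-.065,.20),down(a))
env.move_straight(P(-.065),rate=.1);print(line())
print(env.move_straight(P(.058),rate=.06,max_force=7),line(),(st()["tcp_pos"][:2]-k)@h)
env.pause(.3);env.move_straight(P(-.03),rate=.1);env.move_straight(P(-.05,.22),rate=.15)
g=look(.56,-.03,.32,name="wb2")
o=ortho(g,.73,-.05,.1322,400,400,.0003);hsv=cv2.cvtColor(o,cv2.COLOR_BGR2HSV)
m=cv2.inRange(hsv,(0,150,70),(9,255,255))|cv2.inRange(hsv,(172,150,70),(180,255,255))
for c in cv2.findContours(m,0,2)[0]:
    if cv2.contourArea(c)>300:
        (x,y),r=cv2.minEnclosingCircle(c);w=o2w(x,y,.73,-.05,400,400,.0003);print("red",w,r*.3,(w-k)@h)
# rack and bystanders unchanged since the start?
env.move_ptp([.173,-.496,.231],[pi,0,.336]);env.pause(.2)
t=eyes.grab_frame("top");d=cv2.absdiff(t["frame"],np.load("top0.npz")["frame"]).max(2)
m=cv2.morphologyEx((d>60).astype(np.uint8),cv2.MORPH_OPEN,np.ones((2,2)))
n,_,s,c=cv2.connectedComponentsWithStats(m);P=cloud(t)
for i in range(1,n):
    if s[i,4]>8:print(c[i].round(),s[i,4],P[int(c[i][1]),int(c[i][0])].round(3))
print(st()["clock"])
E
```

```text
[0.5974, -0.0298, 0.1228, -0.157, 0.1702, 0.237, 0.0503, -0.0188, 0.0003, 94.3167]
True [0.7132, -0.0482, 0.1208, -0.1571, -0.8974, -0.2536, 0.4657, -0.0165, -0.0003, 96.125] 0.05285544641156747
[303. 130.] 15 [ 0.784 -0.15  -0.007]
[335. 134.] 69 [ 0.753 -0.267  0.062]
[280. 138.] 45 [ 0.724 -0.047  0.115]
[351. 139.] 78 [ 0.731 -0.326  0.056]
[365. 146.] 70 [ 0.707 -0.384  0.055]
[328. 152.] 18 [ 0.678 -0.234  0.062]
[277. 154.] 33 [ 0.669 -0.041  0.065]
[326. 164.] 187 [ 0.646 -0.238  0.006]
[342. 168.] 205 [ 0.615 -0.287  0.062]
[354. 182.] 316 [ 0.565 -0.333  0.056]
[284. 199.] 337 [ 0.502 -0.07   0.002]
[320. 187.] 162 [ 0.551 -0.21  -0.002]
[323. 211.] 179 [ 0.459 -0.22  -0.001]
[347. 208.] 49 [ 0.466 -0.318  0.002]
[169. 226.] 188 [0.4   0.377 0.019]
[431. 258.] 20 [ 0.27  -0.64   0.003]
[416. 287.] 12 [ 0.181 -0.473  0.308]
101.5333
```

```bash
python3 - <<'E'
from fit import *
t=eyes.grab_frame("top")
for n,t in(("off",dict(np.load("top0.npz"))),("on",t)):
    o=ortho(t,.70,-.045,.1322,300,300,.0005);hsv=cv2.cvtColor(o,cv2.COLOR_BGR2HSV)
    m=cv2.inRange(hsv,(0,150,90),(9,255,255))|cv2.inRange(hsv,(172,150,90),(180,255,255));M=cv2.moments(m)
    print(n,o2w(M['m10']/M['m00'],M['m01']/M['m00'],.70,-.045,300,300,.0005),M['m00']/255)
E
```

```text
off [ 0.65831673 -0.03586934] 1967.0
on [ 0.7345327  -0.04782725] 1835.0
```

```bash
python3 -c "
from h import *
print(line(), job.job_done())"
```

```text
the job is handed in; nothing more can be done
[0.1733, -0.4959, 0.231, -2.8048, -0.1409, 0.2751, -0.5898, -0.0398, 0.0004, 101.5833] None
```

The job is handed in at about 102 s: nut tight at its stop, wrench flat in its tray, all three scrapers home in the rack, and the power lever pushed fully on last; the wrench was let go about 5 cm early over the tray but landed flat inside it.

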